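# Complete the row of vials and hold the sprung forceps probe at its reading gap

## Task

For the transmission check, complete the row of standards: stand the loose vial upright and fully home in the empty middle well of the white block. Then take the sprung forceps probe from its rest, bring it level and square to the row with its two round jaws either side of that middle vial's bare glass (above the block, below the cap), and squeeze until the jaws are 30 mm apart, the long line on their scale, clear of the glass on both sides. The program finishes while still holding the forceps there in the air, steady at that gap, with the other vials and things left where they stood.

Things in the scene. Friction and masses are not known exactly. Their poses are not given: they have to be found in the camera images.
- vial: the loose vial, glass with a screw cap, 22 mm diameter, 50 mm tall, 22 g (the bare glass is the lower 34 mm); starts standing on the worktop left of the power strip. Origin: centre of its underside; z up along the vial
- block: white plastic vial block, fixed, 50 x 150 x 18 mm, with three wells in a row along its y axis, 46 mm apart: vials of the same kind stand in the two outer wells, the middle one is empty. Wells are 25 mm wide and 13 mm deep. Origin: centre of the underside; x is across the row, pointing away from the robot
- well (a point): centre of the middle well's floor, 5 mm above the worktop (block's axes)
- vial_left: vial of the same kind already in the well at the block's +y end; origin: centre of its underside
- vial_right: vial of the same kind already in the well at the block's -y end; origin: centre of its underside
- rest: grey instrument rest, fixed: base 170 x 64 x 6 mm, a rear saddle under the forceps' pod and a front cross bar, 76 mm wide, under its legs, both up to 37 mm high at their lips. Origin: centre of the underside; x points along the forceps to its jaws. The forceps' origin lies at x -50, z 28 mm. Between saddle and bar (x -48 to 58 mm) only the base is below the legs
- forceps: cordless forceps probe, 170 mm long, 86 g: black pod 40 x 28 x 14 mm, two sprung steel legs 10 mm high ending in round white jaws (discs 12 mm wide, 5 mm thick). Origin: pod's underside, midway between the leg hinges; x points to the jaws, legs close along y, z up, legs' mid-plane at z 7 mm, pod's rear end at x -33 mm. Legs close evenly about x; let go, they spring open to a 44 mm gap
- grip (a point): middle of the forceps at its ribbed finger flats: 74 mm along x from its origin, 7 mm above it (close to the balance point). Flats: 28 mm long, 12 mm high; outer faces 42 mm apart when let go, 34 mm apart and parallel at a jaw gap of 30 mm, so the gap changes 1.75 mm per mm of squeeze. About 5 N on each flat starts to move them, 12 N at 30 mm
- jaw_mid (a point): point midway between the jaw discs: 130 mm along x from the forceps' origin, 7 mm above it (56 mm ahead of grip)
- jaw_left (a point): centre of the inner face of the jaw on the forceps' +y side
- jaw_right (a point): centre of the inner face of the jaw on the forceps' -y side; its distance from jaw_left is the jaw gap
- leg_left (a joint): closing angle of the left leg, rad: 0 let go (gap 44 mm), 0.054 at a gap of 30 mm, about 0.165 shut; gap in mm = 44 - 260 x angle
- leg_right (a joint): closing angle of the right leg, the same as the left
- beaker: bystander: empty clear beaker, 51 mm wide, 61 mm tall, standing behind the work
- cal_block: bystander: black block, 40 x 62 x 26 mm, behind the work on the right
- skin_sensor: bystander: small disc sensor with a stiff tail, 55 x 14 x 9 mm, near the worktop's front edge

How it is judged:
By the outcome, as a careful person would: the job done as asked, in the order asked, and still so for the second after the job is handed in, while the arm keeps its last pose, push and grip.
It also fails if it takes over 61 s, if anything falls off the work surface, if the arm or the gripper's body presses on something with over 40 N, if the wrist force passes 120 N, or if a joint passes its speed limit or range.

## Robot

A 6-joint arm with a two-finger parallel gripper is mounted at the origin on a cart in front of the work surface, level with it; the furniture and walls round the work are solid. World frame = base frame: x ahead of the robot, y to its left, z up, the work surface at z = 0. Lengths are in m, angles in rad, forces in N, time in s.
With the tool pointing down it reaches from about 0.25 to 0.725 m from the base axis. Payload 4 kg.
Tool frame: the origin (TCP) lies at the very end of the fingers, on their centre line; the grasp point (between the pads) lies 19 mm behind it; z points along the fingers, y is the line along which they close (so a half turn about z gives the same grasp; the last joint's range is limited). The gripper opens to 85 mm and grips with 20 to 120 N. Pads are 22 mm wide; open, the fingers measure 114 mm over their backs; the gripper's body (76 mm by 85 mm) begins 54 mm behind the grasp point. The pads swing forward as they close: fully open they stand 13 mm farther back than shut.
Start: joints at [1.282, 0.241, 0.005, 1.335, 0, 1.571], TCP at [0.142, 0.479, 0.231] pointing down, gripper open.
Joint ranges: [-2.72, 2.72], [-1.05, 1.87], [-1.09, 1.28], [-1.99, 2.15], [-1.42, 1.44], [-3.14, 3.14]. Speed limits (rad/s): [2.79, 2.79, 3.14, 3.14, 3.14, 3.14].

## Interface

Orientations are given as a unit quaternion [x, y, z, w].
In Python, from workcell import telemetry, vision, workorder gives the robot as it stands.
- The arm moves only by the shell command python3 -m inch 'ROWS'. ROWS is JSON, a list of rows, each a list of 3 entries, a list of its own where there are three numbers: the turn, a rotation vector about the tool's x, y, z scaled (see below), then the shift along the tool's x, y, z scaled (see below), then the closure, from -1 (fully open) to 1 (shut). A call has 1 to 10 rows; each row shifts and turns the commanded pose from where the row before left it, along the tool's axes as they then stand; what a row does not reach is not made up. The controller multiplies each number of a shift by 0.3 m and each number of a turn by 360 degrees. A row lasts 1/12 s, in which the tool goes at most 41.7 mm and 7.16 degrees, less where a joint would pass 70% of its speed; a pose out of reach is approached as far as the arm can. A call with a number of a shift or a turn outside -1 to 1 is refused whole. A call with a gripper value outside its range is refused whole. The fingers move at their own pace and stop on an object; the grip force is fixed at half the most. Time passes only in rows, so rows that do not move let the fingers close. It gives the time, the measured TCP pose, the force, the opening and the grip force at its end, in the units of the state.
- telemetry.get_obs(): the state, without advancing time (a new reading comes with each control period).
- vision.camera(name): name is "side" or "top"; returns a dict with "img" (384x512x3 uint8, red, green, blue), "fov_y" (degrees; the focal length in pixels is half the picture's height over the tangent of half this angle, whatever the lens; pixels are square), "cx", "cy" (the principal point, pixels), "D" ([k1, k2, p1, p2, k3] as OpenCV has them; the pictures are not rectified), "pose" (4x4, takes a point from camera to world coordinates). Camera axes: x right, y up, looking along -z (the intrinsics and any distortion apply to the point x, -y, -z); pixel columns grow to the right and rows downward; lengths in m; the calibration is good to about 2 mm. A picture is of the moment at which its call begins. There is no depth.
- workorder.job_done(): hands the job in; it is judged then, once.
The state is a dict: "clock": time; "joint_pos": joint angles; "joint_vel": joint speeds; "tau": joint torques, N m; "eef_pos": TCP position; "tool_rot": TCP orientation; "ft_force": force on the tool from outside, world axes, zero at the start; "ft_torque": the same for the moment, N m; "grip_width": finger opening in m; "grasp_force": force on a finger pad.
Only numpy, scipy, OpenCV 4.12 (cv2) and the standard library are available. Lean on these libraries where they do the work, as an engineer would, in place of code of your own. Each camera call takes 0.05 s, during which the arm holds its last target. There are 200 camera calls.

## Working session

There is one attempt and no reset: what is moved stays moved. The work goes in short steps, Python scripts to look and compute and a shell command to move; the robot and the scene stay as the last step left them, time stands still between calls to the robot, and variables do not carry over. Pictures are saved under pics/ and viewed, at most 10 in all, crops included, and the job is handed in when it is done.

```bash
mkdir -p pics; cat > h.py <<'E'
import numpy as np, cv2
from workcell import telemetry, vision, workorder
def K(c):
    f=192/np.tan(np.radians(c['fov_y'])/2)
    return np.array([[f,0,c['cx']],[0,f,c['cy']],[0,0,1.]])
def ray(c,uv):
    p=cv2.undistortPoints(np.array([[uv]],float),K(c),np.array(c['D'],float))[0,0]
    T=np.array(c['pose']); return T[:3,3], T[:3,:3]@np.array([p[0],-p[1],-1.])
def onz(c,uv,z):
    o,d=ray(c,uv); return o+d*(z-o[2])/d[2]
def proj(c,P):
    T=np.array(c['pose']); q=(np.atleast_2d(P)-T[:3,3])@T[:3,:3]; q=q*[1,-1,-1]
    return cv2.projectPoints(q.astype(float),np.zeros(3),np.zeros(3),K(c),np.array(c['D'],float))[0][:,0]
def tri(c1,u1,c2,u2):
    o1,d1=ray(c1,u1);o2,d2=ray(c2,u2)
    s=np.linalg.lstsq(np.stack([d1,-d2],1),o2-o1,rcond=None)[0]
    a=o1+s[0]*d1;b=o2+s[1]*d2
    return (a+b)/2,np.linalg.norm(a-b)
E
python3 - <<'E'
from h import *
import pickle
np.set_printoptions(precision=4,suppress=True)
C={n:vision.camera(n) for n in('side','top')}
pickle.dump(C,open('c0.pkl','wb'))
for n,c in C.items():
    print(n,c['fov_y'],c['cx'],c['cy'],c['D']);print(np.array(c['pose']))
    cv2.imwrite(f'pics/{n}0.png',cv2.resize(c['img'][:,:,::-1],(800,600),interpolation=cv2.INTER_CUBIC))
print(telemetry.get_obs())
E
```

```text
side 54.74862460457331 258.70797260192586 189.30590566484992 [0.0044 0.     0.     0.     0.    ]
[[ 0.8405  0.2478 -0.4818 -0.0085]
 [-0.5415  0.3538 -0.7626 -0.9307]
 [-0.0185  0.9019  0.4316  0.5578]
 [ 0.      0.      0.      1.    ]]
top 54.41920135410346 258.15572621571624 196.2623296003489 [-0.0856  0.      0.      0.      0.    ]
[[ 0.0234  0.9967 -0.0772  0.4592]
 [-0.9995  0.0251  0.0213 -0.0205]
 [ 0.0231  0.0767  0.9968  1.1682]
 [ 0.      0.      0.      1.    ]]
{'clock': 0.1, 'joint_pos': array([1.282 , 0.2414, 0.0038, 1.3352, 0.    , 1.5708]), 'joint_vel': array([ 0.0006, -0.0032,  0.0039, -0.0013,  0.0012,  0.0019]), 'tau': array([ -0.0006, -37.3138,  25.301 ,   0.0108,  -0.    ,  -0.    ]), 'eef_pos': array([0.1422, 0.4787, 0.2305]), 'tool_rot': array([ 0.1439,  0.9896, -0.001 , -0.0001]), 'ft_force': array([-0.2176,  0.011 ,  0.2322]), 'ft_torque': array([ 0.0161, -0.0043,  0.0635]), 'grasp_force': 0.0, 'grip_width': 0.0853939892907968}
```

View pics/side0.png

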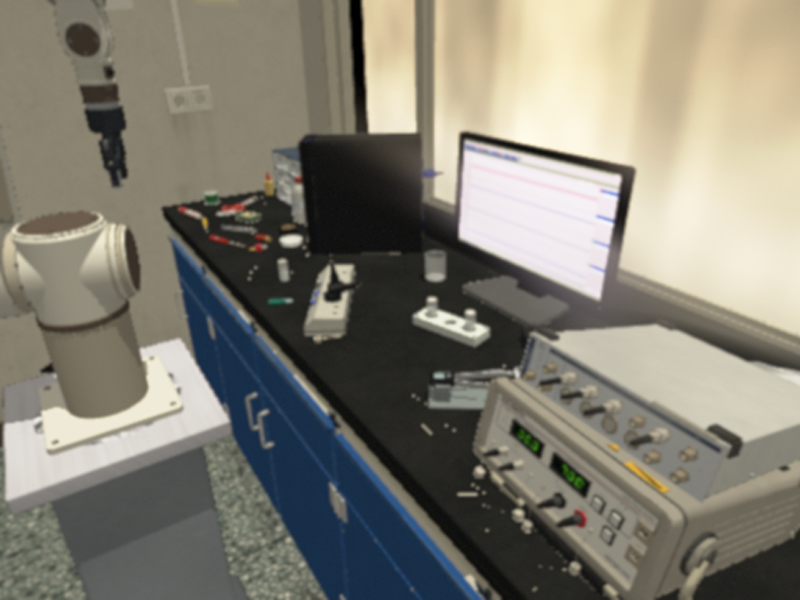

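View pics/top0.png

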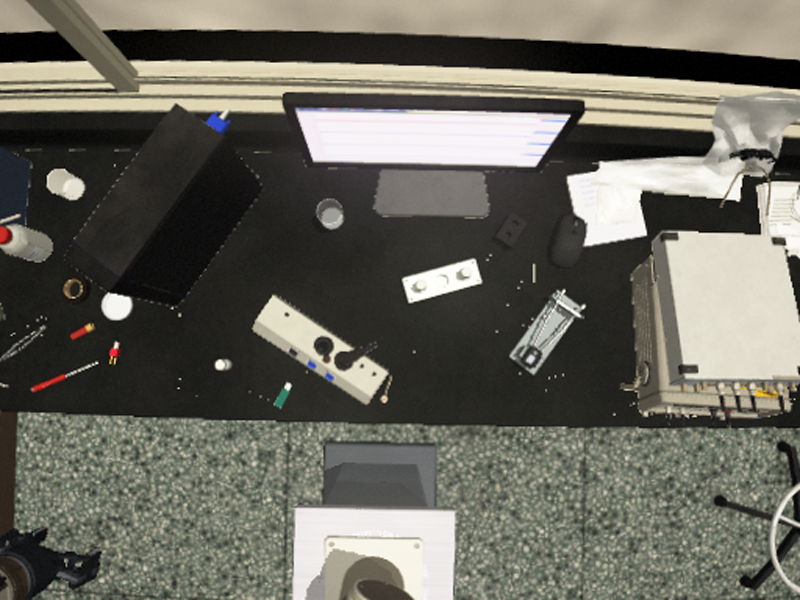

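```bash
python3 - <<'E'
from h import *
import pickle
C=pickle.load(open('c0.pkl','rb'))
rows=[]
for n,t in (('top',[(126,216,8),(250,142,4),(318,175,4)]),('side',[(166,155,8),(256,170,4),(268,214,4)])):
    r=[]
    for u,v,s in t:
        w,h=264//s,296//s
        im=cv2.resize(C[n]['img'][v:v+h,u:u+w,::-1],(w*s,h*s),interpolation=cv2.INTER_CUBIC)
        for k in range(0,w,10 if s==4 else 5): cv2.line(im,(k*s,0),(k*s,4),(0,255,255),1)
        for k in range(0,h,10 if s==4 else 5): cv2.line(im,(0,k*s),(4,k*s),(0,255,255),1)
        r.append(cv2.copyMakeBorder(im,0,2,0,2,cv2.BORDER_CONSTANT,value=(0,0,255)))
    rows.append(np.hstack(r))
cv2.imwrite('pics/crop.png',np.vstack(rows))
E
```

```text
(no output)
```

View pics/crop.png

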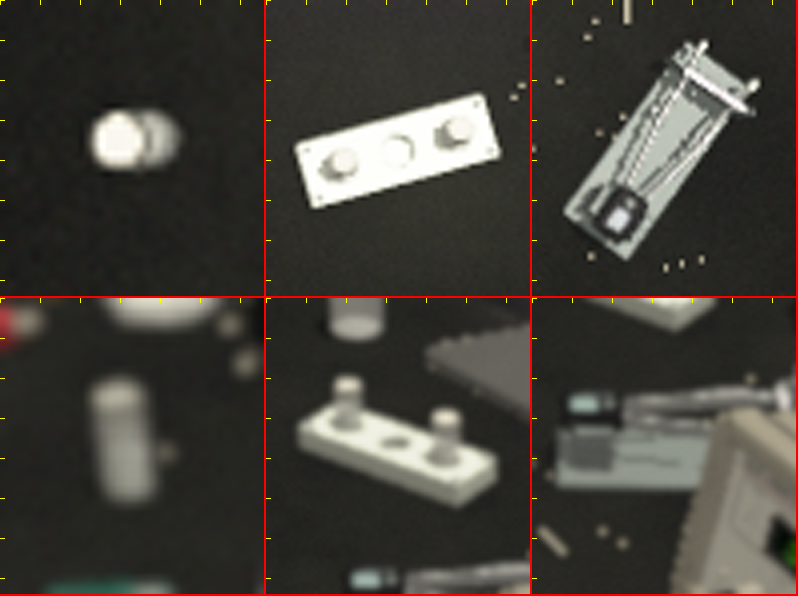

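```bash
cat > m.py <<'E'
from h import *
import pickle
from scipy.optimize import least_squares
np.set_printoptions(precision=4,suppress=True)
C=pickle.load(open('c0.pkl','rb'));t,s=C['top'],C['side']
def o(p,off,sc): return (np.array(p,float)+.5)/sc-.5+off
tv=lambda p:o(p,(126,216),8); tb=lambda p:o(p,(250,142),4); tr=lambda p:o(p,(318,175),4)
sv=lambda p:o(p,(166,155),8); sb=lambda p:o(p,(256,170),4); sr=lambda p:o(p,(268,214),4)
print('vial top',tri(t,tv((118,139)),s,sv((118,97))),'bottom',onz(s,sv((128,190)),0), onz(t,tv((118,139)),.05))
print('well rim',tri(t,tb((132,150)),s,sb((130,145))),onz(t,tb((132,150)),.018))
for n,a,b in (('capL',(76,161),(82,85)),('capR',(193,131),(180,117))): print(n,tri(t,tb(a),s,sb(b)),onz(t,tb(a),.055))
def fit(L,W,z,ob,x0):
    def r(p):
        c,sn=np.cos(p[2]),np.sin(p[2]); e=[]
        for cam,(i,j),uv in ob:
            P=[p[0]+c*i*L/2-sn*j*W/2,p[1]+sn*i*L/2+c*j*W/2,z]
            e.append(proj(cam,P)[0]-uv)
        return np.concatenate(e)
    q=least_squares(r,x0); return q.x,q.fun.reshape(-1,2)
ob=[(t,(1,1),tb((30,143))),(t,(1,-1),tb((218,95))),(t,(-1,-1),tb((233,157))),(t,(-1,1),tb((49,208)))]
print('block top',*fit(.05,.15,.018,ob,[.5,-.1,0.2]))
ob2=[(s,(-1,1),sb((33,130))),(s,(-1,-1),sb((192,190))),(s,(1,-1),sb((230,163)))]
print('block side',*fit(.05,.15,.018,ob2,[.5,-.1,0.2]))
ob=[(t,(-1,1),tr((34,212))),(t,(-1,-1),tr((95,258))),(t,(1,-1),tr((225,82))),(t,(1,1),tr((158,42)))]
q,f=fit(.17,.064,.006,ob,[.4,-.3,-.6]);print('rest',q,f)
for cs in ob: print(onz(t,cs[2],.006))
for nm,a in (('barL',(141,68)),('barR',(218,110)),('jaw1',(170,46)),('jaw2',(220,86)),('pod',(85,216))): 
    P=onz(t,tr(a),.037 if nm[0]!='p' else .042); c,sn=np.cos(q[2]),np.sin(q[2]);d=P[:2]-q[:2]; print(nm,P,'rest frame',c*d[0]+sn*d[1],-sn*d[0]+c*d[1])
E
python3 m.py
```

```text
vial top (array([0.4287, 0.3056, 0.0458]), np.float64(0.0038587417615997648)) bottom [0.4288 0.3016 0.    ] [0.427  0.3052 0.05  ]
well rim (array([ 0.6062, -0.1215,  0.0143]), np.float64(0.0050330189166365585)) [ 0.6036 -0.1198  0.018 ]
capL (array([ 0.5923, -0.0763,  0.0518]), np.float64(0.0055868210807899985)) [ 0.5895 -0.0746  0.055 ]
capR (array([ 0.6179, -0.1648,  0.053 ]), np.float64(0.007282858879343807)) [ 0.6146 -0.1624  0.055 ]
block top [ 0.6031 -0.1205  0.2865] [[ 0.3213  0.3366]
 [-0.331   0.101 ]
 [ 0.235  -0.0333]
 [-0.2271 -0.3993]]
block side [ 0.6025 -0.1293  0.2937] [[ 0.0202  0.031 ]
 [ 0.0248 -0.1247]
 [-0.0446  0.1104]]
rest [ 0.508  -0.3347 -0.6216] [[-0.2534 -0.4253]
 [ 0.8009  0.3492]
 [-0.6211  1.1071]
 [ 0.0643 -1.026 ]]
[ 0.4563 -0.26    0.006 ]
[ 0.4213 -0.3087  0.006 ]
[ 0.5621 -0.4123  0.006 ]
[ 0.5925 -0.358   0.006 ]
barL [ 0.5685 -0.3357  0.037 ] rest frame 0.04970253839057863 0.03437866135559136
barR [ 0.5375 -0.3963  0.037 ] rest frame 0.05982816039203326 -0.03285430770336556
jaw1 [ 0.5861 -0.3585  0.037 ] rest frame 0.07726531972666177 0.02617957270905059
jaw2 [ 0.5561 -0.3979  0.037 ] rest frame 0.07586343764228672 -0.023310352591377332
pod [ 0.4541 -0.2918  0.042 ] rest frame -0.06885937416564984 0.003540460770688224
```

```bash
python3 -m inch '[[[0,0,0],[-0.12,-0.032,0.02],-1],[[0,0,0],[-0.12,-0.032,0.02],-1],[[0,0,0],[-0.12,-0.032,0.02],-1],[[0,0,0],[-0.12,-0.032,0.02],-1],[[0,0,0],[-0.12,-0.032,0.02],-1],[[0,0,0],[-0.12,-0.032,0.02],-1],[[0,0,0],[-0.12,-0.032,0.02],-1],[[0,0,0],[-0.12,-0.032,0.02],-1],[[0,0,0],[-0.12,-0.032,0.02],-1]]'
python3 -m inch '[[[0,0,0.0195],[0,0,0],-1],[[0,0,0.0195],[0,0,0],-1],[[0,0,0.0195],[0,0,0],-1],[[0,0,0.0195],[0,0,0],-1],[[0,0,0.0195],[0,0,0],-1],[[0,0,0.0195],[0,0,0],-1],[[0,0,0.0195],[0,0,0],-1],[[0,0,0.0195],[0,0,0],-1],[[0,0,0],[0,0,0],-1]]'
python3 - <<'E'
from h import *
from scipy.spatial.transform import Rotation as R
import pickle
np.set_printoptions(precision=4,suppress=True)
o=telemetry.get_obs();print(o['joint_pos'],o['eef_pos'],R.from_quat(o['tool_rot']).as_matrix())
C={n:vision.camera(n) for n in('side','top')}
pickle.dump(C,open('c1.pkl','wb'));ims=[]
for n,c in C.items():
    u,v=np.round(proj(c,o['eef_pos'])[0]).astype(int); print(n,proj(c,o['eef_pos'])[0],'crop off',u-24,v-36)
    ims.append(cv2.resize(c['img'][v-36:v+36,u-24:u+24,::-1],(384,576),interpolation=cv2.INTER_CUBIC))
cv2.imwrite('pics/tcp1.png',np.hstack(ims))
E
```

```text
clock: 0.85
eef_pos: [0.4295, 0.3027, 0.1766]
tool_rot: [0.144, 0.99, -0.0, -0.0]
ft_force: [-0.3, 0.7, 0.3]
grip_width: 0.0854
grasp_force: 0.0
clock: 1.6
eef_pos: [0.4281, 0.304, 0.1768]
tool_rot: [0.594, 0.805, -0.001, -0.0]
ft_force: [0.5, 0.3, 0.2]
grip_width: 0.0852
grasp_force: 0.0
[ 0.6175  0.3202 -0.0313  1.2205  0.      1.8884] [0.4281 0.304  0.1768] [[-0.2954  0.9554 -0.001 ]
 [ 0.9554  0.2954 -0.0007]
 [-0.0004 -0.0012 -1.    ]]
side [175.7112 132.5768] crop off 152 97
top [126.9852 233.5403] crop off 103 198
```

View pics/tcp1.png

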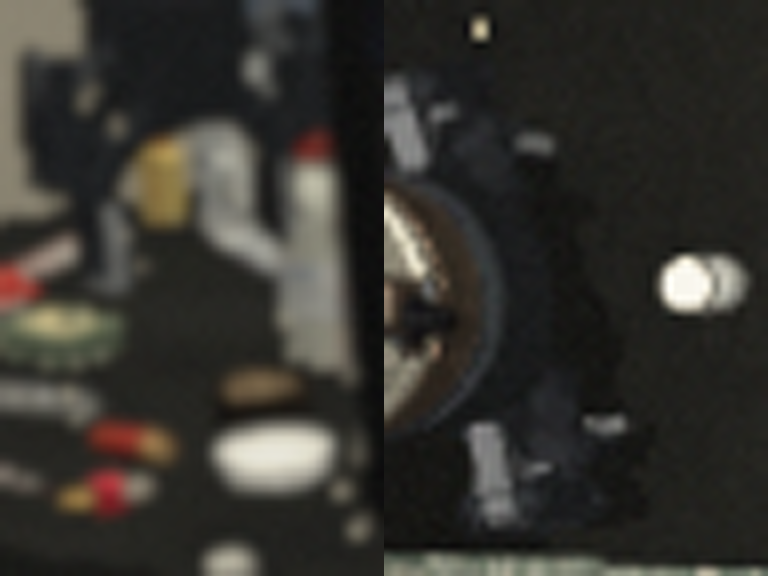

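```bash
python3 -m inch '[[[0,0,0],[0,0,0.08],-1],[[0,0,0],[0,0,0.08],-1],[[0,0,0],[0,0,0.08],-1],[[0,0,0],[0,0,0.08],-1],[[0,0,0],[0,0,0.08],-1],[[0,0,0],[0,0,0.06],-1],[[0,0,0],[0,0,0.04],-1],[[0,0,0],[0,0,0.025],-1],[[0,0,0],[0,0,0],-1]]'
python3 - <<'E'
from h import *
import pickle
np.set_printoptions(precision=4,suppress=True)
o=telemetry.get_obs();print(o['eef_pos'])
C={n:vision.camera(n) for n in('side','top')}
pickle.dump(C,open('c2.pkl','wb'));ims=[]
for n,(u,v) in (('side',(158,137)),('top',(110,198))):
    c=C[n]
    ims.append(cv2.resize(c['img'][v:v+72,u:u+48,::-1],(384,576),interpolation=cv2.INTER_CUBIC))
cv2.imwrite('pics/pre.png',np.hstack(ims))
E
```

```text
clock: 2.45
eef_pos: [0.4271, 0.3033, 0.018]
tool_rot: [0.592, 0.806, -0.002, -0.001]
ft_force: [0.1, 0.2, 0.3]
grip_width: 0.0853
grasp_force: 0.0
[0.4271 0.3033 0.018 ]
```

View pics/pre.png

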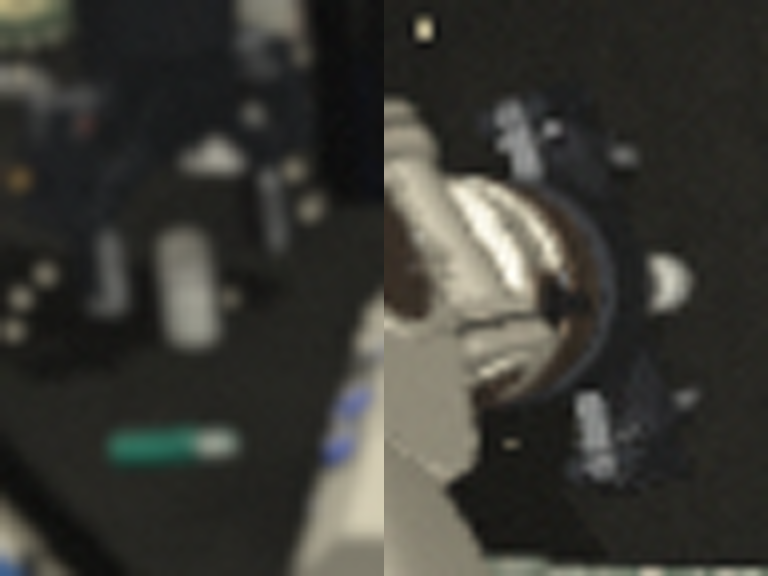

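```bash
python3 -m inch '[[[0,0,0],[0,0,0],1],[[0,0,0],[0,0,0],1],[[0,0,0],[0,0,0],1],[[0,0,0],[0,0,0],1],[[0,0,0],[0,0,0],1],[[0,0,0],[0,0,0],1],[[0,0,0],[0,0,0],1],[[0,0,0],[0,0,0],1],[[0,0,0],[0,0,0],1],[[0,0,0],[0,0,0],1]]'; python3 -m inch '[[[0,0,0],[0,0,-0.02],1],[[0,0,0],[0,0,-0.05],1],[[0,0,0],[0,0,-0.08],1],[[0,0,0],[0,0,-0.09],1],[[0,0,0],[0,0,-0.09],1],[[0,0,0],[0,0,-0.06],1]]'
```

```text
clock: 3.38
eef_pos: [0.4287, 0.3044, 0.0203]
tool_rot: [0.593, 0.805, 0.0, 0.0]
ft_force: [-1.4, -1.0, 5.6]
grip_width: 0.0202
grasp_force: 58.6
clock: 3.88
eef_pos: [0.4289, 0.3045, 0.1392]
tool_rot: [0.593, 0.805, 0.001, 0.0]
ft_force: [0.7, 0.5, -0.7]
grip_width: 0.0205
grasp_force: 58.6
```

```bash
python3 -m inch '[[[0,0,0],[-0.06,0.009,0],1],[[0,0,0],[-0.1,0.009,0],1],[[0,0,0],[-0.102,0.009,0],1],[[0,0,0],[-0.11,0.009,0],1],[[0,0,0],[-0.11,0.009,0],1],[[0,0,0],[-0.11,0.009,0],1],[[0,0,0],[-0.11,0.009,0],1],[[0,0,0],[-0.11,0.009,0],1],[[0,0,0],[-0.11,0.009,0],1],[[0,0,0],[-0.11,0.009,0],1]]'; python3 -m inch '[[[0,0,0],[-0.11,0.009,0],1],[[0,0,0],[-0.11,0.009,0],1],[[0,0,0],[-0.11,0.009,0],1],[[0,0,0],[-0.1,0.009,0],1],[[0,0,0],[-0.07,0.009,0],1],[[0,0,0],[0,0,0.1],1],[[0,0,0],[0,0,0.08],1],[[0,0,0],[0,0,0],1],[[0,0,0],[0,0,0],1]]'
python3 - <<'E'
from h import *
import pickle
np.set_printoptions(precision=4,suppress=True)
o=telemetry.get_obs();print(o['eef_pos'])
C={n:vision.camera(n) for n in('side','top')}
pickle.dump(C,open('c3.pkl','wb'));ims=[]
for n,(u,v) in (('side',(262,152)),('top',(256,150))):
    c=C[n]
    ims.append(cv2.resize(c['img'][v:v+72,u:u+50,::-1],(400,576),interpolation=cv2.INTER_CUBIC))
cv2.imwrite('pics/ov.png',np.hstack(ims))
E
```

```text
clock: 4.72
eef_pos: [0.5462, 0.015, 0.1366]
tool_rot: [0.593, 0.805, -0.0, -0.0]
ft_force: [0.1, 0.3, 0.8]
grip_width: 0.0202
grasp_force: 58.6
clock: 5.47
eef_pos: [0.6018, -0.1223, 0.081]
tool_rot: [0.593, 0.805, -0.001, -0.002]
ft_force: [-0.5, 0.2, 0.8]
grip_width: 0.0204
grasp_force: 58.7
[ 0.6018 -0.1223  0.081 ]
```

View pics/ov.png

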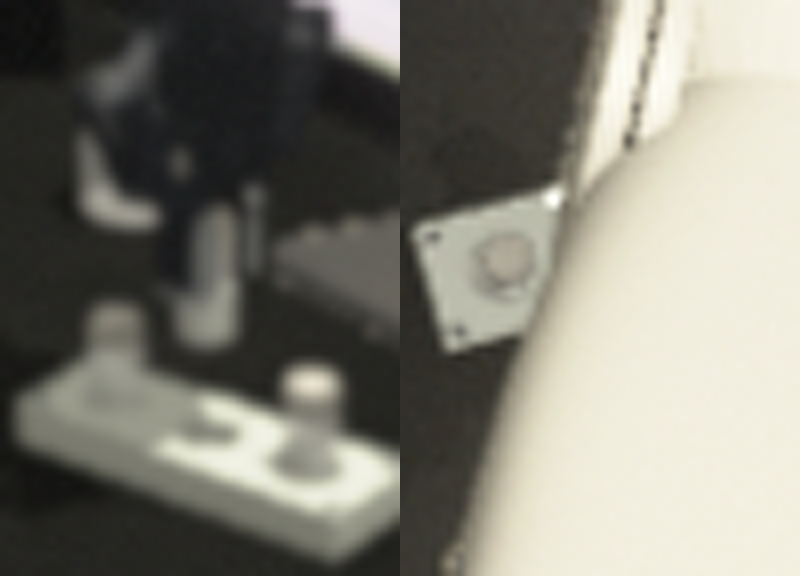

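```bash
python3 - <<'E'
from h import *
import pickle
np.set_printoptions(precision=4,suppress=True)
s=pickle.load(open('c3.pkl','rb'))['side']
px=lambda a:(np.array(a)+.5)/8-.5+(262,152)
print('held bottom raw',onz(s,px((207,334)),.062),'pred px',(proj(s,[.6018,-.1223,.062])[0]-(262,152)+.5)*8-.5)
print('held left/right edges', [(proj(s,[.6018+e*.0092,-.1223-e*.0060,.062])[0]-(262,152)+.5)*8-.5 for e in(-1,1)])
print('well rim raw',onz(s,px((211,428)),.018))
a=onz(s,px((116,314)),.055);b=onz(s,px((313,379)),.055);print('caps',a,b,(a+b)/2,np.linalg.norm(a-b))
# edge profile: vial horizontal extents
g=s['img'].astype(int).sum(2)
for v in (190,192,194,195,196,197): print(v,g[v,280:296])
E
```

```text
held bottom raw [ 0.6011 -0.1278  0.062 ] pred px [199.8545 328.2616]
held left/right edges [array([170.8584, 328.6703]), array([228.8586, 327.8529])]
well rim raw [ 0.6072 -0.1233  0.018 ]
caps [ 0.5913 -0.0821  0.055 ] [ 0.6192 -0.1692  0.055 ] [ 0.6052 -0.1257  0.055 ] 0.09140222599795644
190 [132 117 133 199 283 336 360 383 421 435 399 290 172 115 106 110]
192 [174 122 117 182 282 353 392 420 437 437 390 282 168 117 107 112]
194 [185 130 120 147 209 275 328 355 364 346 291 209 137 112 116 113]
195 [205 139 121 125 149 190 225 252 252 230 188 147 120 112 115 115]
196 [222 144 116 119 119 131 143 152 152 138 128 117 120 119 114 112]
197 [241 173 139 128 121 122 121 124 115 116 118 115 113 120 115 112]
```

```bash
python3 -m inch '[[[0,0,0],[0.001,0.0055,0],1],[[0,0,0],[0,0.006,0],1],[[0,0,0],[0,0,0.03],1],[[0,0,0],[0,0,0.05],1],[[0,0,0],[0,0,0.03],1],[[0,0,0],[0,0,0.015],1],[[0,0,0],[0,0,0],1],[[0,0,0],[0,0,0],1]]'
python3 - <<'E'
from h import *
import pickle
np.set_printoptions(precision=4,suppress=True)
o=telemetry.get_obs();print(o['eef_pos'])
c=vision.camera('side');pickle.dump(c,open('c4.pkl','wb'))
cv2.imwrite('pics/low.png',cv2.resize(c['img'][184:228,262:322,::-1],(780,572),interpolation=cv2.INTER_CUBIC))
E
```

```text
clock: 6.23
eef_pos: [0.6067, -0.1212, 0.0451]
tool_rot: [0.593, 0.805, -0.0, -0.0]
ft_force: [0.3, 0.1, -0.5]
grip_width: 0.0204
grasp_force: 58.7
[ 0.6067 -0.1212  0.0451]
```

View pics/low.png

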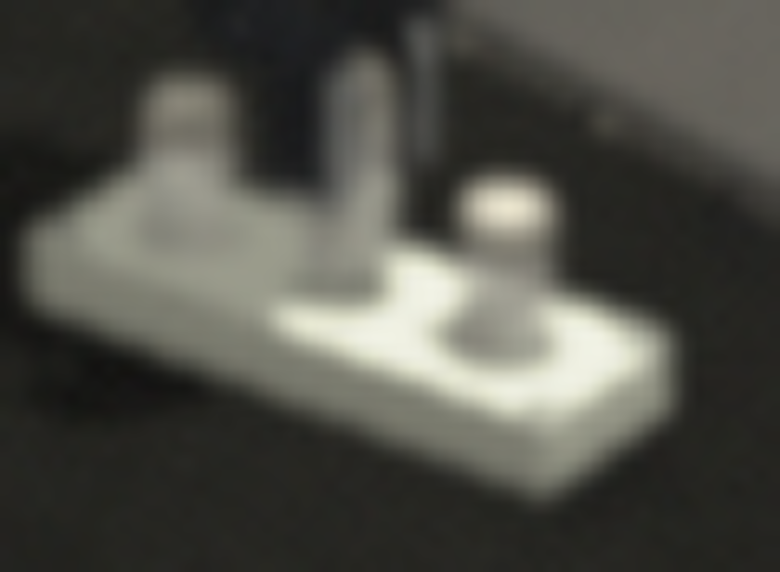

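```bash
python3 - <<'E'
from h import *
import pickle
np.set_printoptions(precision=2,suppress=True,linewidth=220)
s=pickle.load(open('c4.pkl','rb'));g=s['img'].astype(int).sum(2)
print('cols 270..306')
for v in range(188,212): print(v,g[v,270:307])
for n,p in (('L',[.5919,-.0771]),('M',[.6049,-.1212]),('R',[.6179,-.1653])):
    print(n,[proj(s,[*p,z])[0] for z in (.005,.018,.026,.039,.055)])
ob=[telemetry.get_obs()['eef_pos'] for _ in range(3)];print(ob)
E
```

```text
cols 270..306
188 [107  99 106 110 113 124 122 119 106 100  92  92  81  88  93  93  96 121 172 223 236 191 132 168 236 207 156 160 157 166 173 186 201 217 240 260 276]
189 [106 106 113 135 172 190 192 183 160 134 106 100  93  91  90  86 115 168 229 285 308 261 178 162 212 188 134 118 123 134 148 166 176 186 202 219 241]
190 [109 110 130 189 265 297 299 289 254 193 128 105  91  84  82  85 132 207 273 306 324 292 208 169 206 187 130 111 114 120 123 136 146 169 175 186 206]
191 [111 115 159 251 333 375 374 363 322 246 161 112  88  87  80  88 137 224 278 299 313 298 225 180 208 187 134 112 111 109 109 115 122 131 148 167 170]
192 [112 118 177 279 348 376 374 359 330 263 176 113  94  84  82  86 137 223 275 289 320 315 240 192 213 188 132 111 108 110 108 108 112 113 123 134 135]
193 [114 123 184 279 334 343 337 333 317 258 177 127 100  82  80  86 138 226 278 298 335 330 248 201 220 187 138 116 109 113 113 117 115 110 110 112 116]
194 [110 122 188 277 320 334 332 329 317 263 182 126  97  85  84  91 140 229 285 309 345 335 254 200 216 187 133 115 113 109 111 109 110 114 112 112 117]
195 [107
[... 2384 characters left out ...]
80 696 704 705 702 679 609 501 423 402 407 429 452 468 493 580 673 702]
211 [ 72  86 110 146 203 241 266 294 324 339 351 350 355 358 368 387 414 454 512 579 631 658 683 696 696 670 604 522 473 457 462 476 497 534 610 680 705]
L [array([275.28, 204.36]), array([275.28, 200.72]), array([275.28, 198.47]), array([275.29, 194.78]), array([275.29, 190.19])]
M [array([286.88, 208.7 ]), array([286.94, 205.  ]), array([286.98, 202.71]), array([287.04, 198.95]), array([287.11, 194.27])]
R [array([299.05, 213.26]), array([299.17, 209.49]), array([299.25, 207.16]), array([299.37, 203.33]), array([299.53, 198.56])]
[array([ 0.61, -0.12,  0.05]), array([ 0.61, -0.12,  0.05]), array([ 0.61, -0.12,  0.05])]
```

```bash
python3 -m inch '[[[0,0,0],[0.004,-0.008,0],1],[[0,0,0],[0,0,0],1],[[0,0,0],[0,0,0],1]]'; python3 -m inch '[[[0,0,0],[0,0,0.01],1],[[0,0,0],[0,0,0.01],1],[[0,0,0],[0,0,0.005],1],[[0,0,0],[0,0,0],1]]';python3 -m inch '[[[0,0,0],[0,0,0.005],1],[[0,0,0],[0,0,0],1]]'
```

```text
clock: 6.53
eef_pos: [0.6044, -0.1209, 0.0459]
tool_rot: [0.593, 0.805, 0.0, 0.0]
ft_force: [0.2, -0.7, -0.1]
grip_width: 0.0201
grasp_force: 58.7
clock: 6.87
eef_pos: [0.6039, -0.1208, 0.0371]
tool_rot: [0.593, 0.805, -0.0, -0.0]
ft_force: [0.7, 0.5, 0.0]
grip_width: 0.0205
grasp_force: 58.7
clock: 7.03
eef_pos: [0.604, -0.1208, 0.0359]
tool_rot: [0.593, 0.805, -0.0, -0.0]
ft_force: [0.0, -0.3, -0.2]
grip_width: 0.0205
grasp_force: 58.7
```

```bash
for i in 1; do python3 -m inch '[[[0,0,0],[0,0,0.005],1],[[0,0,0],[0,0,0],1]]'; done; python3 -m inch '[[[0,0,0],[0,0,0.005],1],[[0,0,0],[0,0,0],1]]'
```

```text
clock: 7.2
eef_pos: [0.6041, -0.1208, 0.0346]
tool_rot: [0.593, 0.805, -0.0, -0.0]
ft_force: [0.8, -0.2, -0.3]
grip_width: 0.02
grasp_force: 58.7
clock: 7.37
eef_pos: [0.6041, -0.1208, 0.0331]
tool_rot: [0.593, 0.805, -0.0, -0.0]
ft_force: [-1.2, 0.1, -0.3]
grip_width: 0.0205
grasp_force: 58.7
```

No contact; bottom is already in the well. Continue.

```bash
python3 -m inch '[[[0,0,0],[0,0,0.008],1],[[0,0,0],[0,0,0.008],1],[[0,0,0],[0,0,0],1]]'; python3 -m inch '[[[0,0,0],[0,0,0.005],1],[[0,0,0],[0,0,0],1]]'; python3 -m inch '[[[0,0,0],[0,0,0.004],1],[[0,0,0],[0,0,0],1]]'
```

```text
clock: 7.62
eef_pos: [0.6039, -0.1208, 0.0279]
tool_rot: [0.593, 0.805, -0.0, -0.0]
ft_force: [0.7, 0.3, -0.4]
grip_width: 0.0204
grasp_force: 58.7
clock: 7.78
eef_pos: [0.604, -0.1208, 0.0267]
tool_rot: [0.593, 0.805, -0.0, -0.0]
ft_force: [-1.2, 0.4, -0.6]
grip_width: 0.0204
grasp_force: 58.7
clock: 7.95
eef_pos: [0.6041, -0.1208, 0.0256]
tool_rot: [0.593, 0.805, -0.0, -0.0]
ft_force: [-0.9, -0.3, 0.4]
grip_width: 0.0206
grasp_force: 58.7
```

```bash
python3 -m inch '[[[0,0,0],[0,0,0.003],1],[[0,0,0],[0,0,0],1]]'; python3 -m inch '[[[0,0,0],[0,0,0.003],1],[[0,0,0],[0,0,0],1]]'
```

```text
clock: 8.12
eef_pos: [0.6043, -0.1209, 0.0254]
tool_rot: [0.593, 0.805, 0.0, 0.0]
ft_force: [-1.0, -0.1, 2.0]
grip_width: 0.0205
grasp_force: 58.8
clock: 8.28
eef_pos: [0.6043, -0.1209, 0.0253]
tool_rot: [0.593, 0.805, 0.0, 0.0]
ft_force: [-4.1, 0.7, 7.5]
grip_width: 0.0202
grasp_force: 59.3
```

```bash
python3 -m inch '[[[0,0,0],[0,0,-0.003],0.45],[[0,0,0],[0,0,0],0.4],[[0,0,0],[0,0,0],0.3],[[0,0,0],[0,0,0],0.1],[[0,0,0],[0,0,0],0],[[0,0,0],[0,0,0],0],[[0,0,0],[0,0,0],0],[[0,0,0],[0,0,0],0]]'; python3 -m inch '[[[0,0,0],[0,0,-0.02],0],[[0,0,0],[0,0,-0.06],0],[[0,0,0],[0,0,-0.08],-0.5],[[0,0,0],[0,0,-0.1],-1],[[0,0,0],[0,0,-0.1],-1],[[0,0,0],[0,0,0],-1]]'
```

```text
clock: 8.95
eef_pos: [0.6042, -0.1209, 0.0248]
tool_rot: [0.593, 0.805, -0.0, -0.0]
ft_force: [-0.1, 0.1, -0.1]
grip_width: 0.0427
grasp_force: 0.0
clock: 9.45
eef_pos: [0.6084, -0.1217, 0.1408]
tool_rot: [0.593, 0.805, 0.003, 0.006]
ft_force: [0.2, -0.3, 0.0]
grip_width: 0.085
grasp_force: 0.0
```

```bash
python3 - <<'E'
from h import *
import pickle
C=pickle.load(open('c0.pkl','rb'));t=C['top']['img']
a=cv2.resize(t[182:240,324:378,::-1],(540,580),interpolation=cv2.INTER_CUBIC)
c=vision.camera('side');pickle.dump(c,open('c5.pkl','wb'))
b=cv2.resize(c['img'][180:230,260:310,::-1],(250,250),interpolation=cv2.INTER_CUBIC)
d=cv2.resize(C['side']['img'][230:270,270:320,::-1],(250,200),interpolation=cv2.INTER_CUBIC)
e=np.zeros((130,250,3),np.uint8)
cv2.imwrite('pics/rest.png',np.hstack([a,np.vstack([b,d,e])]))
E
```

View pics/rest.png

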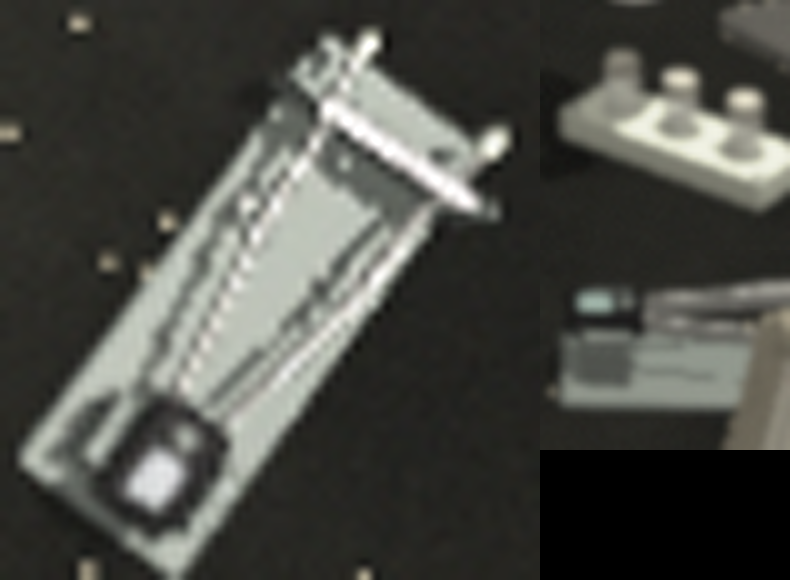

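```bash
python3 - <<'E'
from h import *
import pickle
np.set_printoptions(precision=4,suppress=True)
C=pickle.load(open('c0.pkl','rb'));t=C['top'];s=C['side']
px=lambda a:(np.array(a)+.5)/10-.5+(324,182)
P=lambda a,z:onz(t,px(a),z)[:2]
ang=lambda d:np.degrees(np.arctan2(d[1],d[0]))
L=P((20,460),.006);B=P((178,575),.006);T=P((330,38),.006);Rr=P((430,235),.006)
print('edges',ang(T-L),ang(Rr-B),'short',ang(L-B)-90,'lens',np.linalg.norm(T-L),np.linalg.norm(L-B))
d=np.array([np.cos(np.radians(-35.5)),np.sin(np.radians(-35.5))])
ctr=(L+B)/2+.085*d;print('rest ctr via back',ctr,'via diag',(B+T)/2)
j1=P((370,42),.040);j2=P((496,142),.040);jm=(j1+j2)/2;h=P((202,401),.040)
print('jaws',j1,j2,'sep',np.linalg.norm(j1-j2),ang(j1-j2)-90,'axis',ang(jm-h),np.linalg.norm(jm-h))
print('bar',ang(P((320,100),.037)-P((488,208),.037))-90)
print('grip via jaws',jm-.056*d,'via rest',ctr+.024*d,'via diag',(B+T)/2+.024*d)
# LED side/top height check
ps=(np.array((597-540,302-250))+.5)/5-.5+(270,230)
print('LED',tri(t,px((155,478)),s,ps))
E
```

```text
edges -35.904484849433764 -36.40072572736549 short -34.6868365614002 lens 0.16700552152849685 0.061290471818805176
rest ctr via back [ 0.5082 -0.3328] via diag [ 0.5067 -0.3324]
jaws [ 0.587  -0.3589] [ 0.5571 -0.3985] sep 0.049634070634634736 -37.00714290845429 axis -36.60260953225628 0.12009980425292703
bar -31.21454566535639
grip via jaws [ 0.5264 -0.3462] via rest [ 0.5278 -0.3467] via diag [ 0.5262 -0.3463]
LED (array([ 0.4539, -0.2942,  0.0396]), np.float64(0.004778828543556298))
```

```bash
python3 -m inch '[[[0,0,0],[-0.08,-0.058,0],-1],[[0,0,0],[-0.08,-0.058,0],-1],[[0,0,0],[-0.08,-0.058,0],-1],[[0,0,0],[-0.08,-0.058,0],-1],[[0,0,0],[-0.08,-0.058,0],-1],[[0,0,0],[-0.08,-0.058,0],-1],[[0,0,0],[-0.08,-0.058,0],-1],[[0,0,0],[-0.08,-0.058,0],-1],[[0,0,0],[0,0,0],-1]]'; python3 -m inch '[[[0,0,-0.017],[0,0,0],-1],[[0,0,-0.017],[0,0,0],-1],[[0,0,-0.017],[0,0,0],-1],[[0,0,-0.017],[0,0,0],-1],[[0,0,-0.017],[0,0,0],-1],[[0,0,-0.017],[0,0,0],-1],[[0,0,0],[0,0,0],-1],[[0,0,0],[0,0,0],-1],[[0,0,0],[0,0,0],-1]]'
python3 - <<'E'
from h import *
from scipy.spatial.transform import Rotation as R
o=telemetry.get_obs();print(o['eef_pos'],o['joint_pos'],R.from_quat(o['tool_rot']).as_matrix().round(4))
E
```

```text
clock: 10.25
eef_pos: [0.5257, -0.3505, 0.1319]
tool_rot: [0.595, 0.803, -0.001, -0.0]
ft_force: [0.2, 0.9, 0.2]
grip_width: 0.0854
grasp_force: 0.0
clock: 11.0
eef_pos: [0.5282, -0.3452, 0.1325]
tool_rot: [0.31, 0.951, 0.0, -0.0]
ft_force: [0.5, 0.0, -0.2]
grip_width: 0.0852
grasp_force: 0.0
[ 0.52822113 -0.34518791  0.13248406] [-5.78840229e-01  5.54241098e-01  2.14821371e-01  1.23223423e+00
  3.03102895e-05  5.12970020e-02] [[-8.079e-01  5.893e-01 -7.000e-04]
 [ 5.893e-01  8.079e-01  5.000e-04]
 [ 9.000e-04 -0.000e+00 -1.000e+00]]
```

```bash
python3 -m inch '[[[0,0,0],[-0.003,-0.004,0.03],-1],[[0,0,0],[0,0,0.08],-1],[[0,0,0],[0,0,0.09],-1],[[0,0,0],[0,0,0.08],-1],[[0,0,0],[0,0,0.05],-1],[[0,0,0],[0,0,0.04],-1],[[0,0,0],[0,0,0.025],-1],[[0,0,0],[0,0,0],-1],[[0,0,0],[0,0,0],-1]]'; python3 -m inch '[[[0,0,0],[0,0,0],-0.6],[[0,0,0],[0,0,0],-0.3],[[0,0,0],[0,0,0],-0.2],[[0,0,0],[0,0,0],-0.1],[[0,0,0],[0,0,0],-0.05],[[0,0,0],[0,0,0],0],[[0,0,0],[0,0,0],0.03],[[0,0,0],[0,0,0],0.06],[[0,0,0],[0,0,0],0.06],[[0,0,0],[0,0,0],0.06]]'
```

```text
clock: 11.75
eef_pos: [0.5286, -0.3472, 0.0145]
tool_rot: [0.309, 0.951, -0.0, 0.0]
ft_force: [0.1, 0.3, -0.5]
grip_width: 0.0852
grasp_force: 0.0
clock: 12.58
eef_pos: [0.5289, -0.3474, 0.0153]
tool_rot: [0.309, 0.951, -0.0, 0.001]
ft_force: [-1.2, 0.1, 5.8]
grip_width: 0.0406
grasp_force: 7.8
```

```bash
python3 -m inch '[[[0,0,0],[0,0,-0.01],0.08],[[0,0,0],[0,0,-0.02],0.08],[[0,0,0],[0,0,-0.04],0.08],[[0,0,0],[0,0,-0.06],0.08],[[0,0,0],[0,0,-0.06],0.08],[[0,0,0],[0,0,-0.05],0.08],[[0,0,0],[0,0,-0.02],0.08],[[0,0,0],[0,0,0],0.08],[[0,0,0],[0,0,0],0.08]]'; python3 - <<'E'
from h import *
import pickle
o=telemetry.get_obs();print(o['eef_pos'])
C={n:vision.camera(n) for n in('side','top')};pickle.dump(C,open('c6.pkl','wb'))
t=C['top']['img'];s=C['side']['img']
a=cv2.resize(t[170:240,320:385,::-1],(520,560),interpolation=cv2.INTER_CUBIC)
b=cv2.resize(s[205:275,270:305,::-1],(280,560),interpolation=cv2.INTER_CUBIC)
cv2.imwrite('pics/lift.png',np.hstack([a,b]))
E
```

```text
clock: 13.33
eef_pos: [0.5284, -0.347, 0.0925]
tool_rot: [0.309, 0.951, -0.0, 0.0]
ft_force: [-0.5, -0.5, -1.0]
grip_width: 0.0393
grasp_force: 7.0
[ 0.52840356 -0.3469931   0.09254262]
```

View pics/lift.png

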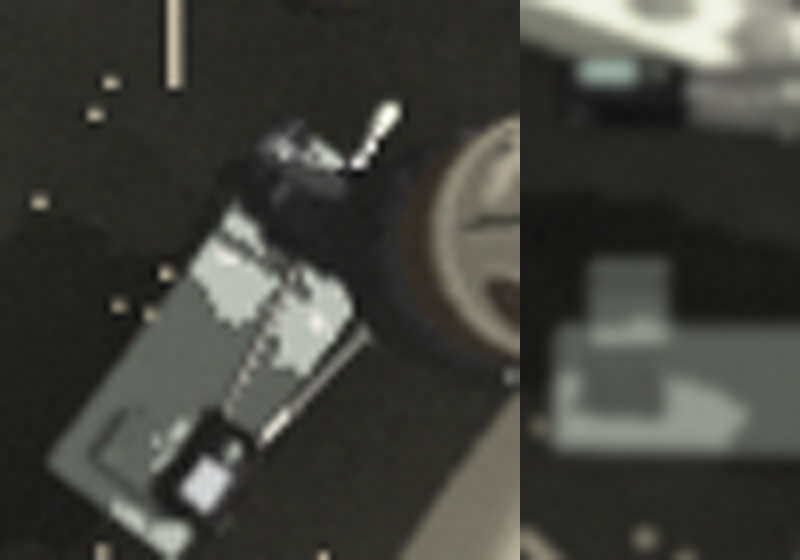

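```bash
python3 -m inch '[[[0,0,-0.0183],[0,0,0],0.08],[[0,0,-0.0183],[0,0,0],0.08],[[0,0,-0.0183],[0,0,0],0.08],[[0,0,-0.0183],[0,0,0],0.08],[[0,0,-0.0183],[0,0,0],0.08],[[0,0,-0.0183],[0,0,0],0.08],[[0,0,-0.0183],[0,0,0],0.08],[[0,0,-0.0183],[0,0,0],0.08],[[0,0,0],[0,0,0],0.08]]'; python3 -m inch '[[[0,0,0],[-0.02,0.04,0],0.08],[[0,0,0],[-0.03,0.08,0],0.08],[[0,0,0],[-0.04,0.09,0],0.08],[[0,0,0],[-0.04,0.09,0],0.08],[[0,0,0],[-0.04,0.09,0],0.08],[[0,0,0],[-0.04,0.09,0],0.08],[[0,0,0],[-0.03,0.08,0],0.08],[[0,0,0],[-0.02,0.06,0],0.08],[[0,0,0],[-0.01,0.03,0],0.08],[[0,0,0],[0,0,0],0.08]]'; python3 - <<'E'
from h import *
from scipy.spatial.transform import Rotation as R
o=telemetry.get_obs();print(o['eef_pos'],o['joint_pos'],R.from_quat(o['tool_rot']).as_matrix().round(4))
E
```

```text
clock: 14.18
eef_pos: [0.5276, -0.3465, 0.0909]
tool_rot: [-0.146, 0.989, 0.001, -0.001]
ft_force: [0.0, -0.4, 0.0]
grip_width: 0.0394
grasp_force: 7.0
clock: 15.02
eef_pos: [0.5495, -0.1344, 0.0921]
tool_rot: [-0.146, 0.989, 0.0, -0.001]
ft_force: [-0.4, -0.7, 0.1]
grip_width: 0.0396
grasp_force: 7.0
[ 0.54949781 -0.13436143  0.09206814] [-2.40076096e-01  4.64660996e-01 -4.71887587e-02  1.06024989e+00
  4.93441848e-04 -5.33823040e-01] [[-9.572e-01 -2.895e-01 -1.100e-03]
 [-2.895e-01  9.572e-01  8.000e-04]
 [ 9.000e-04  1.100e-03 -1.000e+00]]
```

```bash
python3 -m inch '[[[0,0,0],[0,-0.009,0],0.08],[[0,0,0],[0,0,0.03],0.08],[[0,0,0],[0,0,0.04],0.08],[[0,0,0],[0,0,0.037],0.08],[[0,0,0],[0,0,0],0.08],[[0,0,0],[0,0,0],0.08]]';  python3 - <<'E'
from h import *
import pickle
C={n:vision.camera(n) for n in('side','top')};pickle.dump(C,open('c7.pkl','wb'))
t=C['top']['img'];s=C['side']['img']
a=cv2.resize(s[165:220,232:312,::-1],(800,550),interpolation=cv2.INTER_CUBIC)
b=t[150:200,256:306,::-1]; a[-150:,:150]=cv2.resize(b,(150,150))
cv2.imwrite('pics/app.png',a)
E
```

```text
clock: 15.52
eef_pos: [0.5495, -0.1403, 0.0589]
tool_rot: [-0.144, 0.99, 0.001, -0.001]
ft_force: [-0.2, -1.2, -0.0]
grip_width: 0.0395
grasp_force: 7.0
```

View pics/app.png

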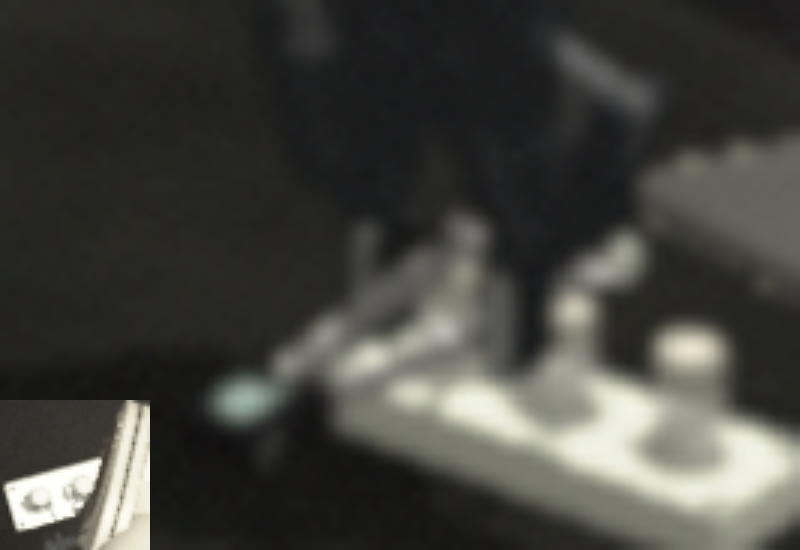

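```bash
python3 - <<'E'
from h import *
import pickle
np.set_printoptions(precision=4,suppress=True)
C=pickle.load(open('c7.pkl','rb'));s=C['side']
o=telemetry.get_obs();p=o['eef_pos'];print(p,o['grip_width'],o['grasp_force'])
yaw=np.radians(16.8);fx=np.array([np.cos(yaw),np.sin(yaw),0]);fy=np.array([-np.sin(yaw),np.cos(yaw),0]);z=np.array([0,0,1])
b=np.array([.95,.8]); cr=lambda u:(u-(232,165)+.5)*10-.5
G=p+.019*z
for n,q in (('jawR',G+.056*fx-.0223*fy),('jawL',G+.056*fx+.0223*fy),('LED',G-.091*fx+.007*z),('jawmid',G+.056*fx),('capmid',np.array([.604,-.121,.055])),('pod rear bottom',G-.107*fx-.007*z)):
    print(n,q,cr(proj(s,q)[0]+b))
for n,dq in (('x',fx),('y',fy),('z',z)): print(n,'px per mm',(proj(s,G+.056*fx+.001*dq)-proj(s,G+.056*fx))[0]*10)
g=s['img'].astype(int).sum(2)
print('jaw cols 286..300');[print(v,g[v,286:301]) for v in range(184,200)]
print('LED cols 250..264');[print(v,g[v,250:265]) for v in range(200,210)]
E
```

```text
[ 0.5508 -0.1402  0.0603] 0.03962575366035201 7.0039317780174315
jawR [ 0.6108 -0.1454  0.0793] [631.0355 256.5687]
jawL [ 0.5979 -0.1027  0.0793] [511.4601 217.4532]
LED [ 0.4636 -0.1665  0.0863] [251.0295 394.2987]
jawmid [ 0.6044 -0.124   0.0793] [570.5416 236.7801]
capmid [ 0.604 -0.121  0.055] [562.377  305.7302]
pod rear bottom [ 0.4483 -0.1711  0.0723] [213.7176 461.341 ]
x px per mm [ 1.974  -1.1148]
y px per mm [-2.6793 -0.8764]
z px per mm [ 0.0506 -3.0026]
jaw cols 286..300
184 [ 83  92  84  86  80  85  79  79  89 136 201 242 261 274 280]
185 [ 90  82  86  82  83  79  81  87  88 127 181 215 232 250 263]
186 [ 83  85  84  83  84  83  83  84  94 128 178 211 209 209 232]
187 [ 88  84  80  83  82  88  95 125 155 156 177 205 199 186 196]
188 [ 92  85  82  82  87  94 146 231 288 253 184 164 163 163 171]
189 [ 85  79  86  95 123 154 234 349 413 354 228 142 122 134 147]
190 [ 83  89  98 157 226 281 342 424 453 381 250 144 111 113 121]
191 [ 80 112 158 244 340 412 441 447 423 348 231 139 113 109 112]
192 [ 96 152 216 296 385 448 454 413 362 279 184 122 111 108 108]
193 [113 199 277
[... 423 characters left out ...]
2 157 310 484 588 634]
LED cols 250..264
200 [ 82  79  82  81  86  97 105 103 124 222 315 340 345 345 338]
201 [ 67  68  68  70  80 105 115 116 150 275 380 369 323 296 311]
202 [ 65  70  70  87 129 179 215 208 203 275 329 297 243 233 283]
203 [ 67  70  84 153 241 326 372 358 316 295 265 210 156 158 220]
204 [ 69  78 127 231 357 447 483 463 396 321 232 152 100 101 152]
205 [ 75  84 142 256 381 462 477 441 360 258 169 104  81  76 119]
206 [ 64  80 113 194 286 357 365 318 240 161 104  81  65  68 116]
207 [ 57  65  70 106 154 198 203 171 134 114  90  73  65  58 103]
208 [ 53  53  58  62  75  86  95  97 115 124  99  65  59  60  82]
209 [ 52  53  54  57  50  62  66  91 122 124  95  71  58  56  65]
```

```bash
python3 -m inch '[[[0,0,0],[-0.006,0.004,0],0.08],[[0,0,0],[-0.006,0.0035,0],0.08],[[0,0,0],[0,0,0.02],0.08],[[0,0,0],[0,0,0.03],0.08],[[0,0,0],[0,0,0.03],0.08],[[0,0,0],[0,0,0.03],0.08],[[0,0,0],[0,0,0.03],0.08],[[0,0,0],[0,0,0.02],0.08],[[0,0,0],[0,0,0.01],0.08],[[0,0,0],[0,0,0],0.08]]';  python3 -m inch '[[[0,0,0],[0,0,0],0.08],[[0,0,0],[0,0,0],0.08]]'; cat > chk.py <<'E'
from h import *
import pickle,sys
np.set_printoptions(precision=4,suppress=True,linewidth=200)
s=vision.camera('side');pickle.dump(s,open(sys.argv[1],'wb'))
o=telemetry.get_obs();p=o['eef_pos'];print(p,o['tool_rot'],o['grip_width'],o['grasp_force'])
yaw=np.radians(16.8);fx=np.array([np.cos(yaw),np.sin(yaw),0]);fy=np.array([-np.sin(yaw),np.cos(yaw),0]);z=np.array([0,0,1])
b=np.array([.95,.8]);G=p+.019*z;hg=(44-1.75*(42-o['grip_width']*1e3))/2e3+.0025
for n,q in (('jawR',G+.053*fx-hg*fy),('jawL',G+.053*fx+hg*fy),('LED',G-.094*fx+.007*z),('glass mid',np.array([.604,-.121,.0285])),('cap',np.array([.604,-.121,.055])),('capR',np.array([.604,-.121,.055])-.046*fy)): print(n,q,proj(s,q)[0]+b)
g=s['img'].astype(int).sum(2)
print('cols 280..304');[print(v,g[v,280:305]) for v in range(192,214)]
print('LED cols 248..262');[print(v,g[v,248:263]) for v in range(214,228)]
E
python3 chk.py c8.pkl
```

```text
clock: 16.45
eef_pos: [0.5526, -0.1362, 0.008]
tool_rot: [-0.145, 0.989, 0.0, -0.001]
ft_force: [0.2, -0.3, -0.3]
grip_width: 0.0394
grasp_force: 7.0
clock: 16.62
eef_pos: [0.5539, -0.1365, 0.0097]
tool_rot: [-0.145, 0.989, -0.0, 0.0]
ft_force: [-0.8, -0.1, -0.1]
grip_width: 0.0393
grasp_force: 7.0
[ 0.554  -0.1365  0.0099] [-0.1454  0.9894 -0.0002  0.0005] 0.03927032844732901 7.00495244236663
jawR [ 0.6111 -0.1424  0.0289] [293.7612 204.7889]
jawL [ 0.5983 -0.1     0.0289] [282.1712 200.6606]
LED [ 0.464  -0.1637  0.0359] [256.6203 219.5269]
glass mid [ 0.604  -0.121   0.0285] [287.6648 202.8401]
cap [ 0.604 -0.121  0.055] [287.7877 195.123 ]
capR [ 0.6173 -0.165   0.055 ] [300.2621 199.3803]
cols 280..304
192 [ 87  86  84  77  78  87  99 115 151 169 140 106 102 109 130 162 155 127 109 106 106 108 111 112 120]
193 [ 93  91  89  85  85  97 107 130 161 169 135  99  87  96 114 129 131 109 106 109 113 112 114 112 109]
194 [ 93 101  97  94  96 107 115 163 207 184 127  88  79  89 105 120 116 109 110 106 112 110 107 110 113]
195 [101 102 103  98 100  98 118 193 254 218 132  87  84  96 106 
[... 2190 characters left out ...]
 80  94 150 223 271 279 274 291 295 243]
218 [ 87  82  81  89  92 103 156 259 360 420 420 372 303 237 169]
219 [ 99 103 101  98 104 137 231 350 446 495 488 422 302 179 114]
220 [106 107 104  97  97 154 251 354 428 461 438 363 250 143  92]
221 [110 107  97  86  83 115 179 244 296 318 291 229 149 100  76]
222 [104 104  96  72  63  69  87 114 146 161 146 121 100  82  68]
223 [107 104  94  82  62  49  64  63  80  85  88  97 105  95  73]
224 [107 108 104  89  75  60  52  52  50  63  89 119 113  96  82]
225 [100 103 103 104  92  83  62  58  49  63  87 114 114  95  89]
226 [106 106 108 108 103  87  75  63  56  58  72  95  91  85  85]
227 [105 106 105 101  92  78  77  69  66  63  68  76  69  64  69]
```

```bash
python3 -m inch '[[[0,0.0025,0],[0,0,0.004],0.1],[[0,0,0],[0,0,0],0.12],[[0,0,0],[0,0,0],0.14],[[0,0,0],[0,0,0],0.16],[[0,0,0],[0,0,0],0.16],[[0,0,0],[0,0,0],0.16],[[0,0,0],[0,0,0],0.16]]';  python3 -m inch '[[[0,0,0],[0,0,0],0.18],[[0,0,0],[0,0,0],0.19],[[0,0,0],[0,0,0],0.2],[[0,0,0],[0,0,0],0.2],[[0,0,0],[0,0,0],0.2],[[0,0,0],[0,0,0],0.2],[[0,0,0],[0,0,0],0.2]]'; python3 chk.py c9.pkl; python3 -c "
from h import *
for i in range(4):
  vision.camera('top');o=telemetry.get_obs();print(o['grip_width'],o['grasp_force'],o['eef_pos'],o['clock'])"
```

```text
clock: 17.25
eef_pos: [0.5534, -0.1364, 0.0081]
tool_rot: [-0.145, 0.989, -0.001, -0.008]
ft_force: [0.3, 0.2, -1.4]
grip_width: 0.036
grasp_force: 10.0
clock: 17.83
eef_pos: [0.5535, -0.1364, 0.0081]
tool_rot: [-0.145, 0.989, -0.001, -0.008]
ft_force: [-0.7, 0.7, -1.0]
grip_width: 0.0343
grasp_force: 11.8
[ 0.5535 -0.1364  0.0081] [-0.1454  0.9893 -0.0011 -0.0078] 0.03476551552213703 11.800684779882431
jawR [ 0.6095 -0.1384  0.0271] [292.5283 204.9437]
jawL [ 0.599  -0.1037  0.0271] [283.0133 201.5433]
LED [ 0.4635 -0.1635  0.0341] [256.448  220.0956]
glass mid [ 0.604  -0.121   0.0285] [287.6648 202.8401]
cap [ 0.604 -0.121  0.055] [287.7877 195.123 ]
capR [ 0.6173 -0.165   0.055 ] [300.2621 199.3803]
cols 280..304
192 [ 82  84  85  84  84  80  95 117 150 165 142 109 105 134 164 194 188 150 114 110 108 110 111 113 123]
193 [ 88  92  84  85  88  92 102 134 176 185 148  97  85  98 120 144 142 121 106 109 108 112 112 111 110]
194 [ 95  98  89  85  92  99 108 163 219 202 138 101  79  97 111 126 115 106 110 112 113 110 108 110 113]
195 [ 94  99  99  94  92 100 118 197 264 221 137  84  8
[... 2540 characters left out ...]
0 156 164 139 111  92  76  69]
223 [106 104  92  71  60  54  60  65  79  83  87  98  93  80  73]
224 [107 107 101  89  76  67  62  56  58  74  90 103 104  92  85]
225 [109 109 105  96  94  80  66  57  55  69  86  96 103 102  89]
226 [102 105 105 109 101  88  72  65  64  63  67  82  81  83  85]
227 [104 103 103 104  89  84  72  70  63  62  62  66  68  66  76]
0.03439408221964521 11.800891309976578 [ 0.55345571 -0.13639277  0.00809327] 17.9333
0.03455616239686124 11.800564527511597 [ 0.55346788 -0.1363982   0.00809288] 17.9833
0.034382213911171015 11.800956577062607 [ 0.55345539 -0.13640122  0.00809254] 18.0333
0.03422068200177895 11.80056318640709 [ 0.55348267 -0.13636202  0.00812248] 18.0833
```

```bash
python3 -m inch '[[[0,0,0],[0,-0.001,0],0.205],[[0,0,0],[0,0,0],0.205],[[0,0,0],[0,0,0],0.205],[[0,0,0],[0,0,0],0.205],[[0,0,0],[0,0,0],0.205],[[0,0,0],[0,0,0],0.205],[[0,0,0],[0,0,0],0.205],[[0,0,0],[0,0,0],0.205]]'; python3 -c "
from h import *
w=[]
for i in range(6):
  vision.camera('top');o=telemetry.get_obs();w.append([o['grip_width'],o['grasp_force'],*o['ft_force']])
print(np.mean(w,0))
print(workorder.job_done())"
```

```text
clock: 18.75
eef_pos: [0.5536, -0.1366, 0.0081]
tool_rot: [-0.145, 0.989, -0.001, -0.008]
ft_force: [0.6, -0.1, -0.8]
grip_width: 0.0344
grasp_force: 12.0
[ 0.03409426 12.00689293 -0.37661813  0.28303637 -0.99980413]
the job is handed in; nothing more can be done
None
```

The job is handed in: the vial stands home in the middle well, and the forceps are held level either side of its glass at about a 30 mm gap (flats 34.1 mm apart, 12.0 N); at the end the gripper hid that vial from the side camera, so clearance is judged from measured positions and no sign of contact force.

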